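# Find the high spot of an eccentric shaft with a dial indicator

### The arm

A 7-joint arm with a two-finger parallel gripper is mounted at the origin on the work surface; the furniture and walls round the work are solid. World frame = base frame: x ahead of the robot, y to its left, z up, the work surface at z = 0. Lengths are in m, angles in rad, forces in N, time in s.
With the tool pointing down it reaches from about 0.4 to 0.875 m from the base axis. Payload 4.4 kg.
Tool frame: the origin (TCP) lies midway between the tips of the shut fingers; the grasp point (between the pads) lies 19 mm behind it (arm.hold_point_z is the distance from the TCP to the grasp point, in m); x points along the fingers, y is the direction in which the jaws open and shut, and the axes are right-handed (so a half turn about x gives the same grasp; the last joint's range is limited). The gripper opens to 85 mm and grips with 20 to 120 N. Pads are 22 mm wide; open, the fingers measure 114 mm over their backs; the gripper's body (76 mm by 85 mm) begins 54 mm behind the grasp point. The pads swing forward as they close: fully open they stand 13 mm farther back than shut.
Start: joints at [1.217, 0.628, 0.038, 1.517, -0.027, 0.996, -0.02], TCP at [0.185, -0.623, 0.231] pointing down, gripper open.
Joint ranges: [-3.06, 3.06], [-0.37, 2.12], [-1.25, 1.32], [0.18, 2.47], [-1.1, 4.24], [0.23, 1.98], [-2.94, 2.94]. Speed limits (rad/s): [2.57, 2.57, 3.14, 3.14, 3.14, 3.14, 3.14].

### API

Orientations are given as a unit quaternion [x, y, z, w].
In Python, from rig import arm, move_gripper, solver, sensors, vision, workorder gives the robot as it stands. Calls block until the motion is done:
- arm.movep(position, orientation): joint-space move of the TCP to a pose.
- arm.movel(position, attitude=None, max_speed=0.15, threshold=None): straight line of the TCP; attitude=None keeps the orientation; max_speed is the mean speed in m/s. With threshold (N) it stops when the force on the tool has changed by that much, and returns True; else False.
- arm.move_j(angles): joint-space move.
- move_gripper(opening, newtons=None): opening from 0.0 (shut) to 1.0 (fully open); newtons is the grip in N (None keeps the last); returns when the fingers have stopped.
- arm.wait(seconds).
- solver.inverse_kinematics(position, orientation): joint angles nearest the present ones, or None.
- sensors.sense(): the state.
- vision.read_camera(name): name is "scene" or "side" or "wrist"; returns a dict with "color" (384x512x3 uint8, red, green, blue), "range_z" (384x512 float32, m along the optical axis (not along the pixel's ray), 0 where there is no reading), "vfov" (degrees; the focal length in pixels is half the picture's height over the tangent of half this angle, whatever the lens; pixels are square), "cx", "cy" (the principal point, pixels), "k1" (the pictures are not rectified: a ray, as slopes to the right and down, at radius r is drawn at 1 + k1 r^2 times it, then the intrinsics apply), "T" (4x4, takes a point from camera to world coordinates); the wrist camera has in their place "hand_eye" (4x4, takes a point from camera to tool coordinates, whose origin is the TCP and whose axes are the tool frame's). Camera axes: x right, y down, z forward; pixel columns grow to the right and rows downward; lengths in m; the calibration is good to about 2 mm. A picture is of the moment at which its call begins: read the wrist's pose just before it.
A pose or a line that the arm cannot do raises arm.PlanningError and nothing moves.
- workorder.job_done(): hands the job in, once; it reports no verdict.
The state is a dict: "time_s": time; "q": joint angles; "qd": joint speeds; "effort": joint torques, N m; "position": TCP position; "orientation": TCP orientation; "force": force on the tool from outside, world axes, zero at the start; "moment": the same for the moment, N m; "grip_width": opening from 0.0 (shut) to 1.0 (fully open).
Only numpy, scipy, OpenCV 4.12 (cv2) and the standard library are available. Lean on these libraries where they do the work, as an engineer would, in place of code of your own. Each camera call takes 0.05 s, during which the arm holds its last target.

### The job

Gently push the dial indicator's head down its post until the plunger bears on the eccentric collar of the shaft with about two to three millimetres on the dial. Then turn the shaft in its V-blocks by the spokes of its capstan, find the angle at which the dial reads highest, and leave the shaft there with the collar's high spot right under the plunger, without jamming the plunger or disturbing the loose parts round the fixture.

Things in the scene. Friction and masses are not known exactly. Their poses are not given: they have to be found in the camera images.
- fixture: Runout fixture fixed to the bench: dark steel plate 150x170x14 mm, two steel V-blocks at local y = -50 and +50 mm (clamps up to 144 mm high), indicator post (diameter 16 mm, 225 mm high) at local x = +65 mm. Origin on the bench right under plunger and shaft axis; local z up; the shaft lies along local y; the dial faces local -x, the front. Yaw within 0.3 rad.
- capstan_centre (a point): Hub centre of the capstan on the shaft, at local (0, -150, 95) mm of the fixture, whose axes it shares (it does not turn). Hub diameter 34 mm, 24 mm long. Three round spokes, 9 mm thick, at 120 degrees in the plane across the shaft, each with a black ball of 16 mm diameter centred 60 mm from the axis. Free space above and 60 mm either way along the axis.
- shaft (a joint): Angle of the shaft, rad, any number of turns either way. At 0 one spoke points straight up; as the angle grows the top of the capstan moves to the front (local -x) and the front goes down. Friction (about 0.07 N m) holds it where it is left. It carries the collar round with it.
- head (a joint): Position of the indicator head on its post, m: 0 at the top, grows as it goes down, at most 0.060. Friction (about 8 N to push down, some 12 N to lift) holds it where it is left. At 0 the free plunger's tip is 160 mm above the bench.
- knob_top (a point): Centre of the top of the red knob (22 mm diameter, 22 mm tall) on top of the indicator head's round case (64 mm diameter, 24 mm thick, facing local -x), straight above the plunger and 125 mm above the free plunger's tip. Press it down to lower the head; it can also be gripped.
- plunger: Steel plunger pointing down under the head, origin at the very bottom of its 8 mm ball tip. Sprung: stroke 16 mm up into the head, 1.2 N at first touch, 0.15 N more for each mm. Its tip touches the collar somewhere between 118 mm (low spot) and 128 mm (high spot) above the bench.
- needle (a joint): Angle of the red needle on the white dial that faces local -x, rad: 0 straight up when the plunger is free, clockwise as the plunger is pushed in, 0.35 rad for each mm (the tick spacing; longer ticks each 5 mm), 5.6 rad at the full stroke.
- piston: Loose pale metal piston, 65 mm diameter, 60 mm tall, standing at the far (+y) end of the fixture; origin under its centre. Leave alone.
- bearing: Loose ball bearing, 52 mm diameter, 15 mm thick, lying in front of the fixture; origin under its centre. Leave alone.
- spark_plug: Loose spark plug, 20 x 65 x 18 mm, lying in front of the fixture; origin under its centre. Leave alone.
- collar_axis (a point): Point on the shaft's axis, 95 mm above the bench, inside the aluminium eccentric collar (56 mm diameter, 20 mm wide) right under the plunger. The collar's centre lies 5 mm off the axis, so the plunger moves 10 mm in a turn. It is clamped on the shaft at an unknown angle, new each time, and does not slip. The point does not turn.

How it is judged:
By the outcome, as a careful person would: the job done as asked, in the order asked, and still so for the second after the job is handed in, with the robot touching nothing.
It also fails if it takes over 72 s, if anything falls off the work surface, if the arm or the gripper's body presses on something with over 40 N, if the wrist force passes 120 N, or if a joint passes its speed limit or range.

## Working session

There is one attempt and no reset: what is moved stays moved. The work goes in short steps, each a Python script; the robot and the scene stay as the last script left them, time stands still between calls to the robot, and variables do not carry over. Pictures are saved under pics/ and viewed, and the job is handed in when it is done.

```bash
ls; mkdir -p pics; python3 - <<'E'
from rig import arm, sensors, vision
import cv2, numpy as np
s=sensors.sense(); print(s)
for n in ["scene","side","wrist"]:
    d=vision.read_camera(n)
    cv2.imwrite(f"pics/{n}0.png",d["color"][:,:,::-1])
    np.savez(f"pics/{n}0.npz",**d)
    print(n,{k:d[k] for k in d if k not in("color","range_z")})
E
```

```text
pics
{'time_s': 0.0, 'q': array([ 1.21720444,  0.62935618,  0.03843298,  1.51840506, -0.02699194,
        0.99624861, -0.0199759 ]), 'qd': array([ 0.00098481,  0.00049867,  0.00024154, -0.00032176, -0.00031108,
       -0.00032059, -0.00032838]), 'effort': array([-2.45487254e-04, -5.63393962e+01,  1.22625601e+00, -1.93439966e+01,
        1.09964266e-02,  1.05837313e-02,  2.24612307e-05]), 'position': array([ 0.18434422, -0.62265471,  0.23037054]), 'orientation': array([-0.69969069, -0.10207432,  0.69990256, -0.10074806]), 'force': array([-0.10012693, -0.57843656, -0.232901  ]), 'moment': array([-0.02216584, -0.01971773,  0.01444504]), 'grip_width': 1.004862465511549}
scene {'vfov': 57.835465052758366, 'cx': 255.23021749432823, 'cy': 197.44972763754686, 'k1': -0.04450946797122831, 'T': array([[-0.54745963, -0.6288629 ,  0.55210453,  0.05048418],
       [-0.83662213,  0.42608032, -0.34426585,  0.14720843],
       [-0.01874485, -0.65037452, -0.75938239,  0.8362481 ],
       [ 0.        ,  0.        ,  0.        ,  1.        ]])}
side {'vfov': 45.80247441327495, 'cx': 254.22468990389524, 'cy': 196.99530989031263, 'k1': -0.061071940452351585, 'T': array([[ 0.83052995, -0.21633479,  0.51324386, -0.0728666 ],
       [-0.55697038, -0.32589224,  0.76392293, -1.01616468],
       [ 0.00199908, -0.9203225 , -0.39115533,  0.60813884],
       [ 0.        ,  0.        ,  0.        ,  1.        ]])}
wrist {'vfov': 58.465000166793814, 'cx': 253.9816740860224, 'cy': 197.5852112129104, 'k1': -0.030887473748996922, 'hand_eye': array([[ 6.46102576e-05, -3.12070957e-01,  9.50058795e-01,
        -1.41230603e-01],
       [ 9.99999998e-01, -3.58293190e-06, -6.91834935e-05,
        -6.73464057e-05],
       [ 2.49941550e-05,  9.50058797e-01,  3.12070956e-01,
        -7.92441440e-02],
       [ 0.00000000e+00,  0.00000000e+00,  0.00000000e+00,
         1.00000000e+00]])}
```

View pics/scene0.png

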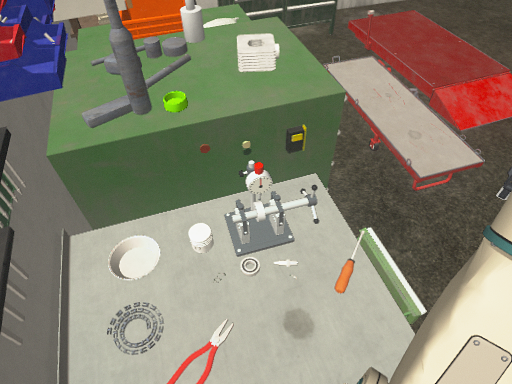

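View pics/side0.png

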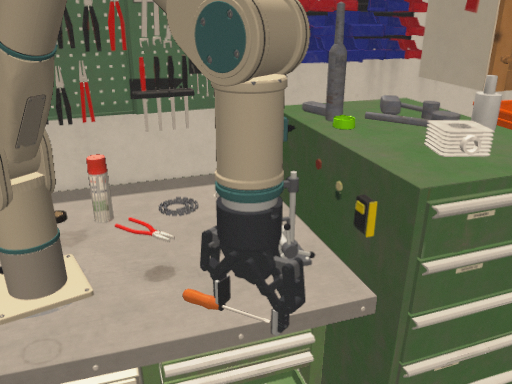

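View pics/wrist0.png

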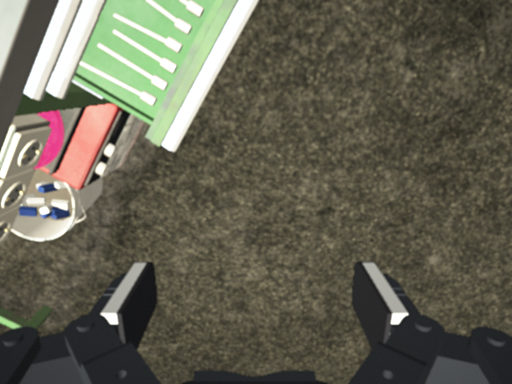

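```bash
cat > h.py <<'E'
import numpy as np, cv2
from scipy.spatial.transform import Rotation as R
def K(d):
    h=d["color"].shape[0]; f=h/2/np.tan(np.radians(float(d["vfov"]))/2)
    return f,float(d["cx"]),float(d["cy"]),float(d["k1"])
def rays(d,u,v):
    f,cx,cy,k=K(d); 
    p=np.stack([np.ravel(u),np.ravel(v)],-1).astype(float)[:,None]
    M=np.array([[f,0,cx],[0,f,cy],[0,0,1]])
    o=cv2.undistortPoints(p,M,np.array([k,0,0,0,0.]))[:,0]
    return np.c_[o,np.ones(len(o))]
def world(d,u,v,T=None,z=None):
    r=rays(d,u,v)
    if z is None: z=d["range_z"][np.ravel(v).astype(int),np.ravel(u).astype(int)]
    T=d["T"] if T is None else T
    return (r*np.reshape(z,(-1,1)))@T[:3,:3].T+T[:3,3]
def proj(d,P,T=None):
    T=d["T"] if T is None else T
    f,cx,cy,k=K(d); P=np.atleast_2d(P)
    c=(P-T[:3,3])@T[:3,:3]
    s=c[:,:2]/c[:,2:]; r2=(s**2).sum(1,keepdims=True)
    return s*(1+k*r2)*f+[cx,cy]
def toolT(s):
    T=np.eye(4);T[:3,:3]=R.from_quat(s["orientation"]).as_matrix();T[:3,3]=s["position"];return T
E
python3 - <<'E'
from h import *
d=dict(np.load("pics/scene0.npz"))
c=d["color"];cv2.imwrite("pics/z0.png",cv2.resize(c[150:290,180:330,::-1],None,fx=5,fy=4.28,interpolation=cv2.INTER_CUBIC))
vv,uu=np.mgrid[150:290,180:330]
P=world(d,uu,vv).reshape(140,150,3)
cc=c[150:290,180:330].astype(int)
red=(cc[...,0]>150)&(cc[...,1]<70)&(cc[...,2]<70)
print("red",P[red].min(0),np.median(P[red],0),P[red].max(0), np.c_[uu[red],vv[red]].mean(0))
for z0,z1 in [(0.008,0.02),(-.005,.005),(0.02,.08),(.08,.1),(.1,.15),(.15,.2),(.2,.3)]:
    m=(P[...,2]>z0)&(P[...,2]<z1)&(P[...,0]<1.0); q=P[m]; print(z0,m.sum(),q.min(0),q.max(0),q.mean(0))
E
```

```text
red [ 0.52584344 -0.1865626   0.20608703] [ 0.53475951 -0.16424384  0.27328302] [ 0.58788302 -0.15704932  0.27636921] [257.98734177 167.34177215]
0.008 2145 [ 0.36031011 -0.52084127  0.00800912] [0.77253659 0.02381873 0.0199962 ] [ 0.54190617 -0.15895666  0.01418778]
-0.005 10816 [ 0.29028577 -0.52363947 -0.00499101] [0.77338765 0.1028282  0.00499991] [ 5.16181863e-01 -1.54415802e-01  2.21316356e-04]
0.02 2648 [ 0.3523764  -0.51660563  0.0200166 ] [0.7716047  0.01908094 0.07998289] [ 0.65182237 -0.1987877   0.05077706]
0.08 991 [ 0.46847296 -0.49005492  0.08001574] [ 0.76914023 -0.03674943  0.09999082] [ 0.63605703 -0.22268946  0.09097582]
0.1 2174 [ 0.47804411 -0.41600862  0.10001803] [ 0.76787083 -0.04152702  0.14995948] [ 0.63916075 -0.19252258  0.11960949]
0.15 767 [ 0.48089447 -0.31612042  0.15000156] [ 0.76556964 -0.04930794  0.19991837] [ 0.70774481 -0.13841924  0.17233539]
0.2 651 [ 0.5175937  -0.19874364  0.20008311] [ 0.76512292 -0.0590218   0.27636921] [ 0.54980739 -0.1621115   0.23185286]
```

View pics/z0.png

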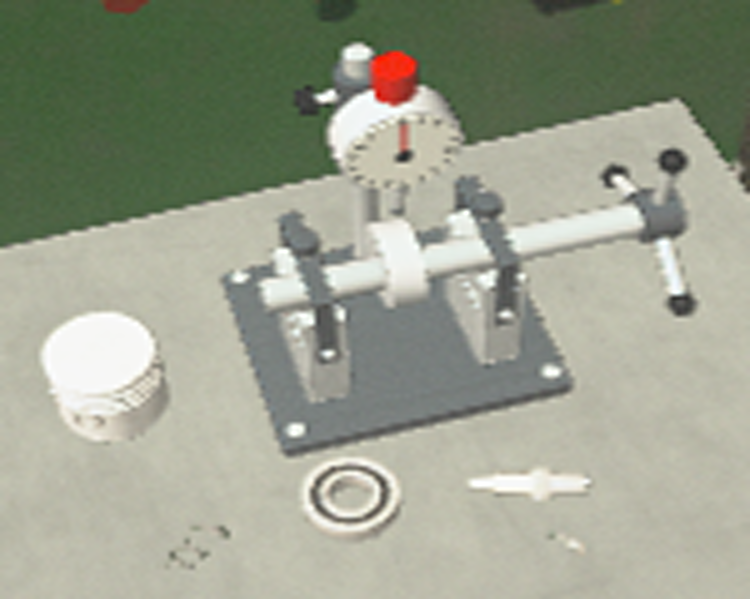

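```bash
python3 - <<'E'
from h import *
d=dict(np.load("pics/scene0.npz"))
c=d["color"]
vv,uu=np.mgrid[0:384,0:512]
P=world(d,uu,vv).reshape(384,512,3)
x,y,z=P[...,0],P[...,1],P[...,2]
roi=(uu>215)&(uu<325)&(vv>155)&(vv<265)
dark=c.max(2)<110
m=roi&dark&(abs(z-.014)<.004)
q=P[m]; r=cv2.minAreaRect((q[:,:2]*1000).astype(np.float32)); print("plate",len(q),r)
# line of shaft: bright, z .095-.11 
m=roi&(c.min(2)>140)&(z>.085)&(z<.115)&(y<-.22)&(y>-.33)
q=P[m]; print(len(q)); mu=q.mean(0);w=np.linalg.svd(q-mu)[2][0];print("shaft",mu,w,np.arctan2(w[0],-w[1]),q[:,2].max())
# red
m=roi&(c[...,0]>150)&(c[...,1]<70)&(c[...,2]<70)
q=P[m]; t=q[q[:,2]>.268]; print("knob",t.mean(0),np.median(t,0),len(t)); 
# balls
m=roi&(c.max(2)<60)&(x<1.)&(z>.02)
n,l,st,ce=cv2.connectedComponentsWithStats(m.astype(np.uint8))
for i in range(1,n):
    if st[i,4]>5: print(st[i],ce[i],np.median(P[l==i],0))
E
```

```text
plate 184 ((558.1466064453125, -284.8623352050781), (374.55999755859375, 290.2480773925781), 76.37284851074219)
226
shaft [ 0.50823633 -0.26646038  0.10208575] [-0.60056311 -0.79904515 -0.02916851] -0.6445249476915255 0.11215052807356718
knob [ 0.5365883  -0.16679151  0.27381001] [ 0.53632131 -0.16656819  0.27425669] 55
```

```bash
python3 - <<'E'
from h import *
d=dict(np.load("pics/scene0.npz"))
c=d["color"]
for n,(u0,v0,w,h) in {"a":(215,205,90,60),"b":(235,155,90,65)}.items():
    cv2.imwrite(f"pics/z1{n}.png",cv2.resize(c[v0:v0+h,u0:u0+w,::-1],None,fx=8.8,fy=8.8,interpolation=cv2.INTER_CUBIC))
E
```

```text
(no output)
```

View pics/z1a.png

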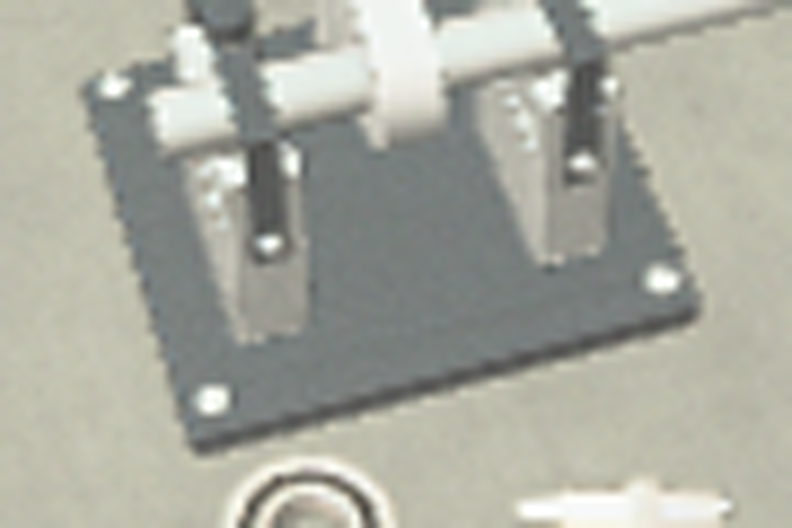

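View pics/z1b.png

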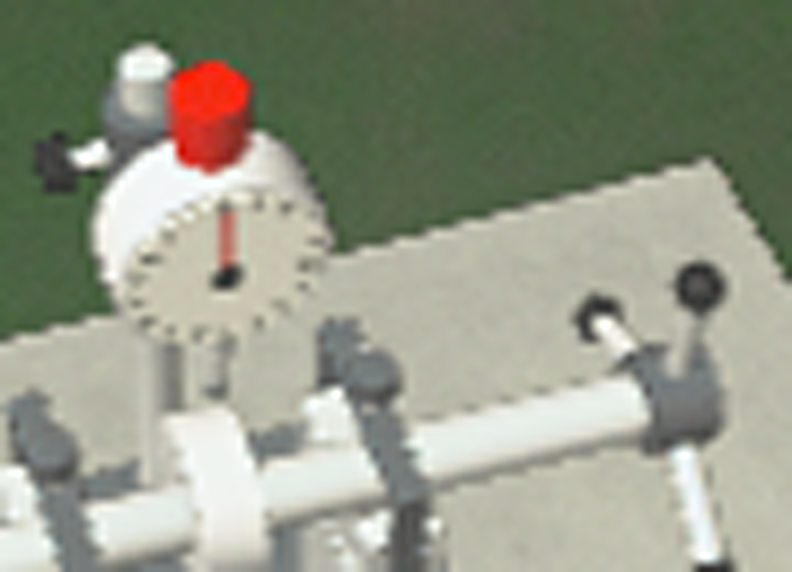

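```bash
cat > fit.py <<'E'
from h import *
from scipy.optimize import least_squares
d=dict(np.load("pics/scene0.npz"))
za=lambda x,y:(215+x/8.8-.44,205+y/8.8-.44); zb=lambda x,y:(235+x/8.8-.44,155+y/8.8-.44)
obs=np.array([za(83,88),za(193,433),za(697,305),zb(211,85),zb(700,287),zb(598,318),(316.2,220.8),zb(225,278)])
def model(p):
    x,y,w,h,th=p[:5]
    sp=lambda a:[-.06*np.sin(a),-.15,.095+.06*np.cos(a)]
    L=np.array([[.075,.085,.014],[-.075,.085,.014],[-.075,-.085,.014],[0,0,.285-h],sp(th),sp(th+4*np.pi/3),sp(th+2*np.pi/3),[-.014,0,.285-h-.022-.032+.0]])
    return L@R.from_euler('z',w).as_matrix().T+[x,y,0]
if __name__=="__main__":
    f=lambda p:(proj(d,model(p))-obs).ravel()
    s=least_squares(f,[.53,-.17,0.2,.01,0]); print(s.x,s.cost); print(s.fun.reshape(-1,2).round(2)); print(np.sqrt(np.diag(np.linalg.inv(s.jac.T@s.jac)))*.5)
E
python3 fit.py
```

```text
[ 0.54755052 -0.17264267 -0.32914199  0.02219124  0.12665595] 10.239968171136589
[[ 1.28 -1.16]
 [-0.6   1.42]
 [ 1.31  2.38]
 [-0.67  1.07]
 [-0.21 -1.02]
 [ 0.75 -0.8 ]
 [-0.97 -1.15]
 [-0.53 -1.16]]
[0.00070624 0.00059537 0.00552033 0.00145712 0.01824888]
```

```bash
python3 - <<'E'
from fit import *
def m2(p):
    P=model(p); Rm=R.from_euler('z',p[2]).as_matrix()
    P[:3]+=Rm@np.array([p[5],p[6],0]); return P
for fix in [0,1]:
    f=lambda p:np.r_[(proj(d,m2(p))-obs).ravel(),p[6]*1000*fix]
    s=least_squares(f,[.53,-.17,-0.2,.01,0,0,0]); print(s.x,s.cost); print(s.fun[:16].reshape(-1,2).round(2))
E
```

```text
[ 5.38420760e-01 -1.68387826e-01 -2.86859044e-01  1.20669305e-02
  1.32374708e-01  1.48298987e-02  3.32395540e-04] 2.5261123622181736
[[-0.47 -1.09]
 [-0.27  0.94]
 [ 0.71 -0.14]
 [-0.09  0.92]
 [ 0.02  0.14]
 [ 0.02  0.25]
 [-0.27 -0.2 ]
 [ 0.29 -1.02]]
[ 5.38364738e-01 -1.68258643e-01 -2.86654982e-01  1.19471148e-02
  1.32381871e-01  1.49419884e-02  5.99749827e-05] 2.5360805775832365
[[-0.42 -1.11]
 [-0.21  0.92]
 [ 0.76 -0.16]
 [-0.12  0.92]
 [-0.01  0.16]
 [-0.01  0.27]
 [-0.29 -0.18]
 [ 0.26 -1.01]]
```

```bash
cat >> h.py <<'E'
FX=np.array([.5384,-.1683,0.]); W=-.287
RL=R.from_euler('z',W).as_matrix()
def L2W(p): return RL@np.asarray(p,float)+FX
def quat(x,z):
    """tool x and z axes given in fixture-local axes"""
    x=np.array(x,float);x/=np.linalg.norm(x);z=np.array(z,float);z-=x*(x@z);z/=np.linalg.norm(z)
    return R.from_matrix(RL@np.c_[x,np.cross(z,x),z]).as_quat()
E
python3 - <<'E'
from h import *
from rig import arm,solver,sensors
s=sensors.sense();print(R.from_quat(s["orientation"]).as_matrix().round(2))
k=[0,0,.30]
for n,z in dict(px=[1,0,0],mx=[-1,0,0],py=[0,1,0],my=[0,-1,0]).items():
    for nm,p in dict(knob=k,cap=[0,-.15,.16],capl=[-.05,-.15,.14],capr=[.06,-.15,.14]).items():
        q=solver.inverse_kinematics(L2W(p),quat([0,0,-1],z)); print(n,nm,None if q is None else np.round(q,2))
for a in (30,45,60):
    a=np.radians(a); x=[np.cos(a),0,-np.sin(a)]
    for back in (.1,.14,.18,):
        p=np.array([0,0,.22])-np.array([back,0,0])
        q=solver.inverse_kinematics(L2W(p),quat(x,[1,0,1])); print(a,back,None if q is None else np.round(q,2))
E
```

```text
[[-0.    0.28 -0.96]
 [ 0.   -0.96 -0.28]
 [-1.   -0.    0.  ]]
px knob [ 0.7   0.5  -0.69  1.66  0.35  1.11  1.2 ]
px cap [ 0.89  0.69 -0.61  1.76  0.5   0.85  1.33]
px capl [ 0.91  0.66 -0.58  1.91  0.53  0.73  1.31]
px capr [ 0.84  0.79 -0.6   1.61  0.53  0.91  1.33]
mx knob [ 0.18  0.43  0.11  1.67 -0.05  1.04 -1.55]
mx cap [ 0.4   0.63  0.18  1.78 -0.15  0.75 -1.2 ]
mx capl [ 0.42  0.6   0.17  1.92 -0.16  0.63 -1.16]
mx capr [ 0.39  0.73  0.18  1.62 -0.17  0.8  -1.22]
py knob [-0.12  0.48  0.57  1.68 -0.29  1.06 -2.88]
py cap [ 0.14  0.7   0.61  1.78 -0.52  0.82 -2.42]
py capl [ 0.16  0.67  0.59  1.93 -0.56  0.71 -2.35]
py capr [ 0.15  0.8   0.61  1.63 -0.56  0.89 -2.45]
my knob [ 0.47  0.45 -0.33  1.66  0.16  1.06 -0.19]
my cap [ 0.64  0.63 -0.19  1.77  0.17  0.76  0.07]
my capl [ 0.66  0.6  -0.18  1.92  0.17  0.64  0.08]
my capr [ 0.6   0.73 -0.18  1.62  0.17  0.81  0.06]
0.5235987755982988 0.1 None
0.5235987755982988 0.14 None
0.5235987755982988 0.18 None
0.7853981633974483 0.1 None
0.7853981633974483 0.14 None
0.7853981633974483 0.18 None
1.0471975511965976 0.1 None
1.0471975511965976 0.14 None
1.0471975511965976 0.18 None
```

```bash
python3 - <<'E'
from h import *
from rig import arm,solver,sensors,move_gripper,vision
q=quat([0,0,-1],[0,-1,0])
p=sensors.sense()["position"]
arm.movep([.35,-.45,.42],q)
move_gripper(0.0)
arm.movep(L2W([0,0,.34]),q)
s=sensors.sense();print(s["time_s"],s["position"],s["force"],s["grip_width"], L2W([0,0,.34]))
for n in["scene","wrist","side"]:
    d=vision.read_camera(n);cv2.imwrite(f"pics/{n}1.png",d["color"][:,:,::-1]);np.savez(f"pics/{n}1.npz",TT=toolT(s),**d)
E
```

```text
3.3917 [ 0.53808129 -0.17025188  0.34024222] [-0.62211026  0.02711473  0.25693721] 0.002034380997216867 [ 0.5384 -0.1683  0.34  ]
```

View pics/scene1.png

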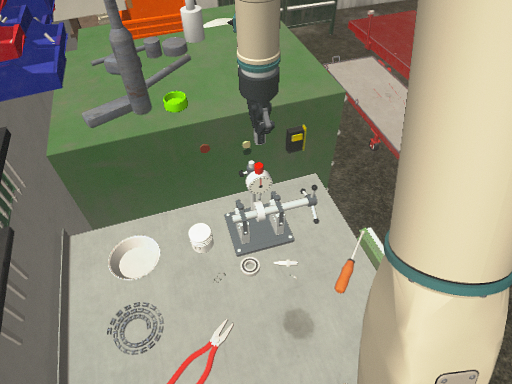

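View pics/wrist1.png

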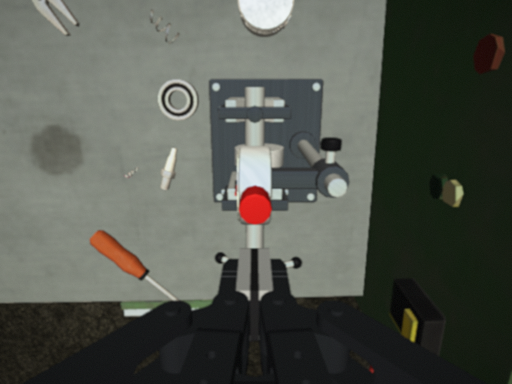

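View pics/side1.png

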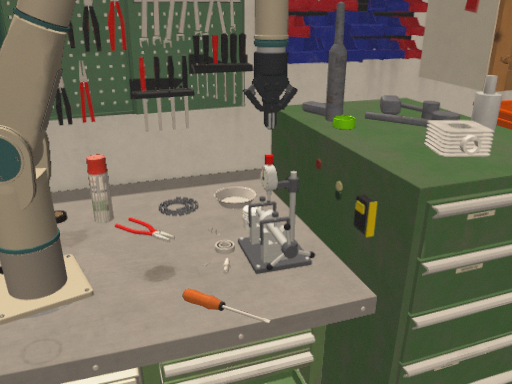

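```bash
python3 - <<'E'
from h import *
d=dict(np.load("pics/wrist1.npz")); T=d["TT"]@d["hand_eye"]
c=d["color"].astype(int)
m=(c[...,0]>150)&(c[...,1]<60)&(c[...,2]<60); m[:150]=0;m[235:]=0;m[:,:220]=0;m[:,290:]=0
v,u=np.nonzero(m);print(u.mean(),v.mean(),u.min(),u.max(),v.min(),v.max())
P=world(d,u,v,T); t=P[P[:,2]>np.percentile(P[:,2],30)]; print("knob",np.median(t,0),t.min(0),t.max(0))
print("knob L",(np.median(t,0)-FX)@RL)
# knob at top by ray with circle centre
pts=[(254.5,95),(254.5,215),(255.0,238),(216,86),(317,87),(221,258),(296,263),(178.5,99.5)]
for a in pts:
    w=world(d,[a[0]],[a[1]],T)[0]; print(a,w.round(4),((w-FX)@RL).round(4))
E
```

```text
254.65685019206146 207.80281690140845 240 270 190 223
knob [ 0.53873434 -0.1668887   0.27280926] [ 0.52880132 -0.17727779  0.27223399] [ 0.56009766 -0.09346595  0.48136984]
knob L [-7.88384818e-05  1.44822306e-03  2.72809261e-01]
(254.5, 95) [ 0.5578 -0.1035  0.1038] [0.0003 0.0676 0.1038]
(254.5, 215) [ 0.5375 -0.1708  0.2732] [-2.000e-04 -2.700e-03  2.732e-01]
(255.0, 238) [ 0.5111 -0.2628  0.1028] [ 0.0006 -0.0984  0.1028]
(216, 86) [ 0.5128 -0.0808  0.0158] [-0.0494  0.0766  0.0158]
(317, 87) [ 0.6377 -0.1193  0.0168] [0.0814 0.0751 0.0168]
(221, 258) [ 0.4533 -0.2953  0.0646] [-0.0456 -0.1459  0.0646]
(296, 263) [ 0.5495 -0.3239  0.0786] [ 0.0547 -0.1461  0.0786]
(178.5, 99.5) [ 4.57e-01 -8.23e-02  4.00e-04] [-0.1024  0.0594  0.0004]
```

```bash
cat > dial.py <<'E'
from h import *
def dialpx(d,headz,K=12):
    # crop dial rectified: local plane x=-.0125, centre z=headz ; returns image in local (-y right?) viewed from front
    n=300; s=.036
    g=np.linspace(-s,s,n); 
    # viewed from front (-x side looking +x): right = local -y, up = z
    A,B=np.meshgrid(g,g)
    P=np.stack([np.full_like(A,-.0125),-A,headz-B],-1).reshape(-1,3)@RL.T+FX
    uv=proj(d,P).astype(np.float32).reshape(n,n,2)
    return cv2.remap(d["color"],uv[...,0],uv[...,1],cv2.INTER_CUBIC)
E
python3 - <<'E'
from dial import *
d=dict(np.load("pics/scene1.npz"))
cv2.imwrite("pics/d1.png",dialpx(d,.273-.022-.032)[:,:,::-1])
from rig import arm,sensors,vision
arm.movel(L2W([0,0.001,.279]),max_speed=.08)
def st(): s=sensors.sense();print(round(s["time_s"],2),((s["position"]-FX)@RL).round(4),s["force"].round(2))
st()
for z in (.272,.266,.260,.256):
    arm.movel(L2W([0,0.001,z]),max_speed=.02); st()
d=vision.read_camera("scene"); np.savez("pics/scene2.npz",**d);cv2.imwrite("pics/scene2.png",d["color"][:,:,::-1])
cv2.imwrite("pics/d2.png",dialpx(d,.256-.054)[:,:,::-1])
E
python3 -c "
import cv2,numpy as np
a=cv2.imread('pics/d1.png');b=cv2.imread('pics/d2.png');c=cv2.imread('pics/scene2.png')[150:220,220:290];cv2.imwrite('pics/m2.png',np.hstack([a,b,])); cv2.imwrite('pics/m2c.png',cv2.resize(c,None,fx=8,fy=8,interpolation=2))"
```

```text
4.46 [0.0004 0.0011 0.2795] [ 0.49 -0.77  0.34]
4.96 [0.0004 0.001  0.2725] [ 0.68 -0.11  4.92]
5.41 [0.0005 0.0011 0.2665] [-0.1  -0.5   4.72]
5.86 [0.0005 0.001  0.2605] [-0.67 -0.29  4.57]
6.21 [0.0004 0.001  0.2564] [1.15 0.02 5.05]
```

View pics/m2.png

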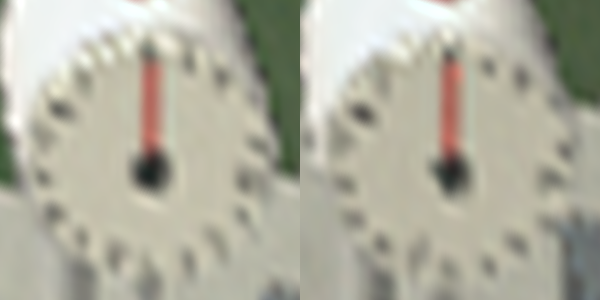

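View pics/m2c.png

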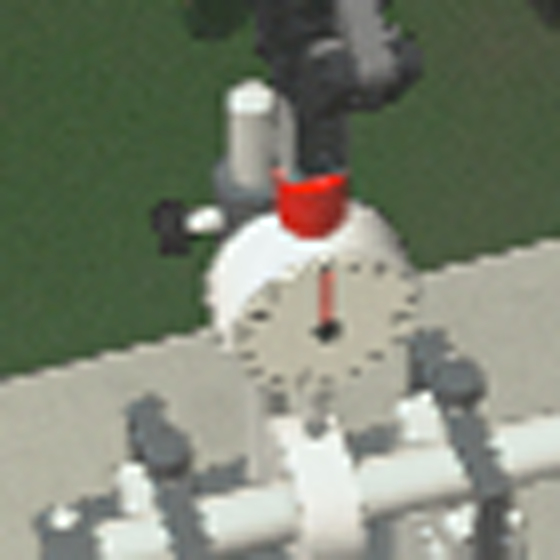

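```bash
cat >> dial.py <<'E'
def needle(img):
    # hub: dark blob near centre
    g=img.astype(float); dk=(g.max(2)<70).astype(np.uint8); dk[:110]=0;dk[230:]=0;dk[:,:100]=0;dk[:,200:]=0
    n,l,st,ce=cv2.connectedComponentsWithStats(dk)
    if n<2: return None
    i=1+np.argmax(st[1:,4]); hx,hy=ce[i]
    red=np.clip(g[...,0]-np.maximum(g[...,1],g[...,2])-25,0,None)
    yy,xx=np.mgrid[:300,:300]; r=np.hypot(xx-hx,yy-hy); red[(r<22)|(r>100)]=0
    v=np.array([(red*(xx-hx)).sum(),(red*(hy-yy)).sum()])
    return np.arctan2(v[0],v[1])%(2*np.pi),(hx,hy),red.sum()
E
python3 - <<'E'
from dial import *
for n,z in(("1",.273),("2",.256)):
    print(needle(dialpx(dict(np.load(f"pics/scene{n}.npz")),z-.054)))
from rig import arm,sensors,vision
z=.256
while z>.238:
    z-=.0015
    arm.movel(L2W([0,0.001,z]),max_speed=.015)
    s=sensors.sense(); d=vision.read_camera("scene"); im=dialpx(d,s["position"][2]-.054)
    r=needle(im); a=(r[0]+1)%(2*np.pi)-1
    print(round(s["time_s"],2),s["position"][2].round(4),s["force"].round(1),round(a,2),round(a/.35,2),r[1])
    if a>.3: break
cv2.imwrite("pics/d3.png",im[:,:,::-1])
E
```

```text
(np.float64(0.0025049816805057926), (np.float64(150.21841541755887), np.float64(171.18201284796575)), np.float64(52562.0))
(np.float64(6.254903418948248), (np.float64(151.27197802197801), np.float64(173.13736263736263)), np.float64(53077.0))
6.51 0.255 [-0.8  0.   6.4] -0.02 -0.07 (np.float64(150.6231884057971), np.float64(175.475845410628))
6.81 0.2535 [-0.2 -0.9  5.6] -0.01 -0.04 (np.float64(150.28344671201813), np.float64(173.49659863945578))
7.11 0.252 [-0.3 -0.2  6.3] -0.03 -0.08 (np.float64(151.04157043879908), np.float64(176.60508083140877))
7.41 0.2505 [-0.2 -0.2  5.9] -0.0 -0.01 (np.float64(149.232), np.float64(174.288))
7.71 0.249 [-0.4  0.1  6.5] -0.03 -0.09 (np.float64(151.4367816091954), np.float64(174.7528735632184))
8.01 0.2475 [-0.2 -0.6  5.2] -0.02 -0.05 (np.float64(150.2206572769953), np.float64(175.54929577464787))
8.31 0.2462 [-0.5 -0.1  6.6] 0.35 0.99 (np.float64(149.56206088992974), np.float64(173.56440281030444))
```

View pics/d3.png

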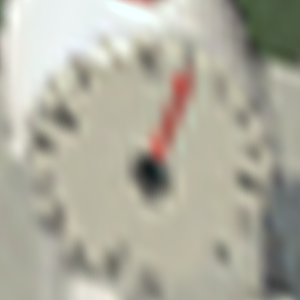

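```bash
python3 - <<'E'
from dial import *
from rig import arm,sensors,vision
def look(tag,zz=None):
    s=sensors.sense(); d=vision.read_camera("scene"); im=dialpx(d,(zz or s["position"][2])-.054)
    r=needle(im); a=(r[0]+1)%(2*np.pi)-1
    print(tag,round(s["time_s"],2),s["position"][2].round(4),s["force"].round(1),round(a,2),round(a/.35,2))
    return im,a,s["position"][2],d
im,a,z0,_=look("a"); a=a/.35
for i in range(3):
    if a>2.3: break
    arm.movel(L2W([0,0.001,z0-(2.55-a)*.001]),max_speed=.01); z0-=(2.55-a)*.001
    im,a,z,_=look("b"); a/=.35
arm.movel(L2W([0,0.001,.30]),max_speed=.08)
im,a,z,d=look("c",z0); np.savez("pics/scene3.npz",**d); cv2.imwrite("pics/d4.png",im[:,:,::-1])
d=vision.read_camera("side");cv2.imwrite("pics/side3.png",cv2.resize(d["color"][140:290,220:330,::-1],None,fx=5,fy=4,interpolation=2))
print(z0)
E
```

```text
a 8.36 0.2462 [-0.  -0.5  6.6] 0.35 1.0
b 8.66 0.2454 [-1.4 -0.4  8. ] 0.55 1.56
b 8.96 0.2445 [-1.3  0.3  7.5] 0.84 2.41
c 9.87 0.2995 [ 0.  -0.2 -0.1] 0.84 2.41
0.2436218014050072
```

View pics/d4.png

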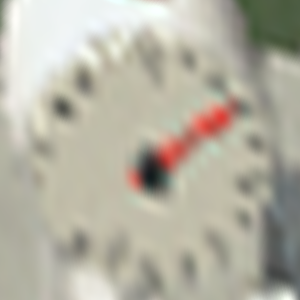

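View pics/side3.png

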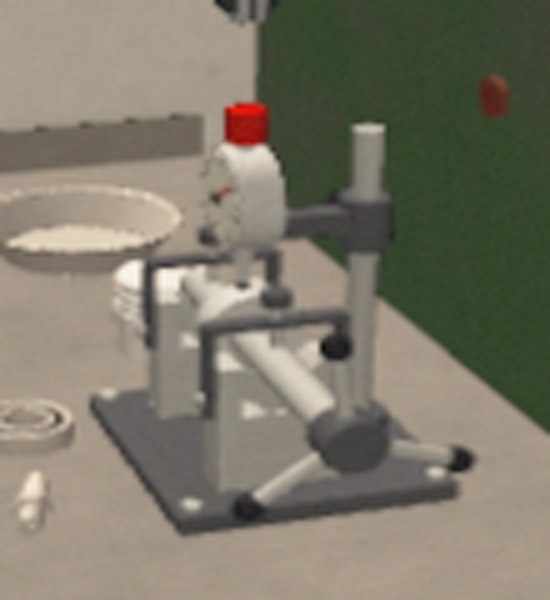

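```bash
cat >> h.py <<'E'
C=np.array([0,-.15,.095])
def sp(phi,rho=.047,zt=-1):
    dr=np.array([-np.sin(phi),0,np.cos(phi)])
    return L2W(C+rho*dr), quat(-dr,[0,zt,0])
E
python3 - <<'E'
from h import *
from rig import solver
for zt in(-1,1):
  for a in range(-80,81,10):
    for rho in (.047,.10):
        q=solver.inverse_kinematics(*sp(np.radians(a),rho,zt)); print(zt,a,rho,None if q is None else np.round(q,2))
E
```

```text
-1 -80 0.047 None
-1 -80 0.1 None
-1 -70 0.047 None
-1 -70 0.1 None
-1 -60 0.047 None
-1 -60 0.1 None
-1 -50 0.047 None
-1 -50 0.1 None
-1 -40 0.047 [ 0.53  1.11 -0.22  0.97  0.25  1.78  0.03]
-1 -40 0.1 [ 0.5   1.14 -0.21  0.77  0.25  1.94  0.06]
-1 -30 0.047 [ 0.56  0.98 -0.24  1.19  0.24  1.52  0.01]
-1 -30 0.1 [ 0.55  0.98 -0.24  1.05  0.24  1.66  0.03]
-1 -20 0.047 [ 0.6   0.86 -0.25  1.39  0.24  1.27  0.  ]
-1 -20 0.1 [ 0.6   0.83 -0.26  1.3   0.23  1.39  0.02]
-1 -10 0.047 [ 0.64  0.75 -0.26  1.59  0.24  1.01 -0.  ]
-1 -10 0.1 [ 0.65  0.7  -0.28  1.52  0.22  1.12  0.01]
-1 0 0.047 [ 0.69  0.66 -0.27  1.78  0.25  0.73 -0.  ]
-1 0 0.1 [ 0.7   0.59 -0.3   1.74  0.22  0.85  0.02]
-1 10 0.047 [ 0.73  0.59 -0.28  1.97  0.27  0.44 -0.01]
-1 10 0.1 [ 0.77  0.51 -0.32  1.94  0.22  0.55  0.04]
-1 20 0.047 [ 1.06  0.64 -0.7   2.14  1.19  0.34 -0.87]
-1 20 0.1 [ 0.85  0.46 -0.35  2.14  0.25  0.24  0.03]
-1 30 0.047 [ 1.31  0.8  -1.05  2.3   1.96  0.55 -1.54]
-1 30 0.1 [ 1.36  0.64 -1.05  2.32  1.81  0.42 -1.44]
-1 40 0.047 None
-1 40 0.1 None
-1 50 0.047 None
-1 50 0.1 None
-1 60 0.047 No
[... 568 characters left out ...]
06  1.58  0.81  1.3   2.65]
1 -10 0.1 [ 1.03  0.92 -1.09  1.51  0.76  1.39  2.7 ]
1 0 0.047 [ 1.1   0.87 -1.03  1.77  0.87  1.03  2.59]
1 0 0.1 [ 1.13  0.8  -1.08  1.72  0.78  1.11  2.65]
1 10 0.047 [ 1.15  0.77 -0.97  1.95  0.97  0.74  2.49]
1 10 0.1 [ 1.2   0.69 -1.04  1.93  0.85  0.81  2.59]
1 20 0.047 [ 1.1   0.66 -0.76  2.13  1.23  0.38  2.24]
1 20 0.1 [ 1.22  0.58 -0.92  2.13  1.02  0.46  2.43]
1 30 0.047 [ 1.1   0.65 -0.68  2.3   2.33  0.31  1.19]
1 30 0.1 [ 1.22  0.55 -0.81  2.33  2.    0.26  1.5 ]
1 40 0.047 [ 1.15  0.74 -0.7   2.46  2.87  0.61  0.74]
1 40 0.1 None
1 50 0.047 None
1 50 0.1 None
1 60 0.047 None
1 60 0.1 None
1 70 0.047 None
1 70 0.1 None
1 80 0.047 None
1 80 0.1 None
```

```bash
cat > push.py <<'E'
from dial import *
from rig import arm,sensors,vision,move_gripper
HZ=.2445-.054
Q=quat([0,0,-1],[0,-1,0])
def phi_of(xf,h=.025):   # pusher face at xf (local, rel axis) on +x side, pushing -x
    b=-np.arcsin(np.clip((xf-.008)/.06,-1,1))
    zb=.06*np.cos(b); b=b if zb>=h else -9
    rc=np.hypot(xf,h); c=np.arctan2(-xf,h)+np.arcsin(.0045/rc)
    return max(b,c)
def read(tag,save=True):
    s=sensors.sense(); d=vision.read_camera("scene"); im=dialpx(d,HZ); r=needle(im)
    if save: np.savez(f"pics/p_{tag}.npz",T_=d["T"],**d)
    if r is None: print(tag,"no needle"); return None
    a=(r[0]+.5)%(2*np.pi)-.5
    L=(s["position"]-FX)@RL
    print(tag,round(s["time_s"],2),L.round(4),s["force"].round(1),"dial",round(a/.35,2),round(r[2]))
    return a/.35
E
python3 - <<'E'
from push import *
arm.movel(L2W([0,0.001,.33]),max_speed=.15)
arm.movep(L2W([.03,-.15,.21]),Q)
arm.movel(L2W([.03,-.15,.120]),max_speed=.12)
read("s0")
for i,x in enumerate([.022,.015,.008,.002,-.004]):
    hit=arm.movel(L2W([x,-.15,.120]),max_speed=.04,threshold=15)
    r=read(f"s{i+1}"); print(hit,phi_of(x-.008))
d=vision.read_camera("scene");cv2.imwrite("pics/scene4.png",cv2.resize(d["color"][150:260,210:340,::-1],None,fx=6,fy=5.4,interpolation=2))
E
```

```text
s0 12.02 [ 0.0308 -0.1498  0.1208] [-0.3  0.3  0.5] dial 2.38 124914
s1 12.42 [ 0.0217 -0.1502  0.1203] [ 0.7  0.2 -0.3] dial 2.39 124612
False -0.10016742116155977
s2 12.79 [ 0.0146 -0.15    0.12  ] [-0.6 -0.6  0.6] dial 2.62 111432
False 0.016667438368071524
s3 13.17 [ 0.0079 -0.1499  0.12  ] [ 0.7 -0.6  0.2] dial 3.09 142899
False 0.18098645124654766
s4 13.52 [ 0.0021 -0.15    0.1201] [ 2.1 -0.1 -0.8] dial 3.88 128684
False 0.4114809290479782
s5 13.87 [-0.0042 -0.15    0.12  ] [ 2.7 -1.3 -0.2] dial 4.65 129038
False 0.6105148910223142
```

View pics/scene4.png

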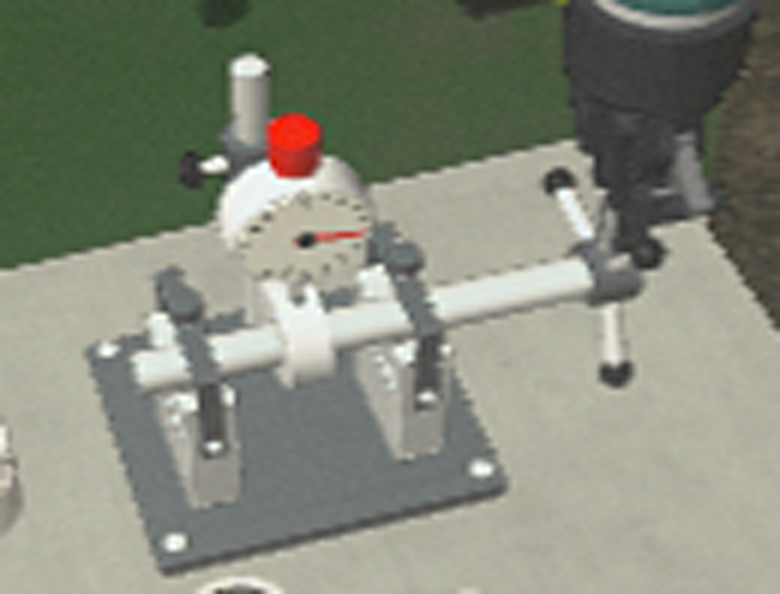

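```bash
python3 - <<'E'
from push import *
for i,x in enumerate([-.010,-.016,-.021,-.025]):
    hit=arm.movel(L2W([x,-.15,.120]),max_speed=.04,threshold=15)
    r=read(f"t{i+1}"); print(hit,phi_of(x-.008))
arm.movel(L2W([-.018,-.15,.125]),max_speed=.1)
arm.movel(L2W([0,-.15,.22]),max_speed=.2)
arm.movel(L2W([.085,-.15,.22]),max_speed=.2)
read("t9")
d=vision.read_camera("scene");cv2.imwrite("pics/scene5.png",cv2.resize(d["color"][150:260,210:340,::-1],None,fx=6,fy=5.4,interpolation=2))
E
```

```text
t1 14.27 [-0.0101 -0.1501  0.1201] [ 2.8 -0.   1. ] dial 5.33 105763
False 0.7706237887967249
t2 14.62 [-0.0161 -0.15    0.12  ] [2.6 0.  1.6] dial 5.95 83765
False 0.8952102454944542
t3 14.94 [-0.0214 -0.15    0.1199] [ 3.8 -0.6  2.6] dial 6.36 76646
False 0.9771386023913059
t4 15.24 [-0.0256 -0.15    0.1199] [ 1.  -1.4  0.6] dial 6.6 72516
False 1.031373895234105
t9 16.75 [ 0.083  -0.1499  0.2181] [ 0.3 -0.2 -0.8] dial 6.6 70665
```

View pics/scene5.png

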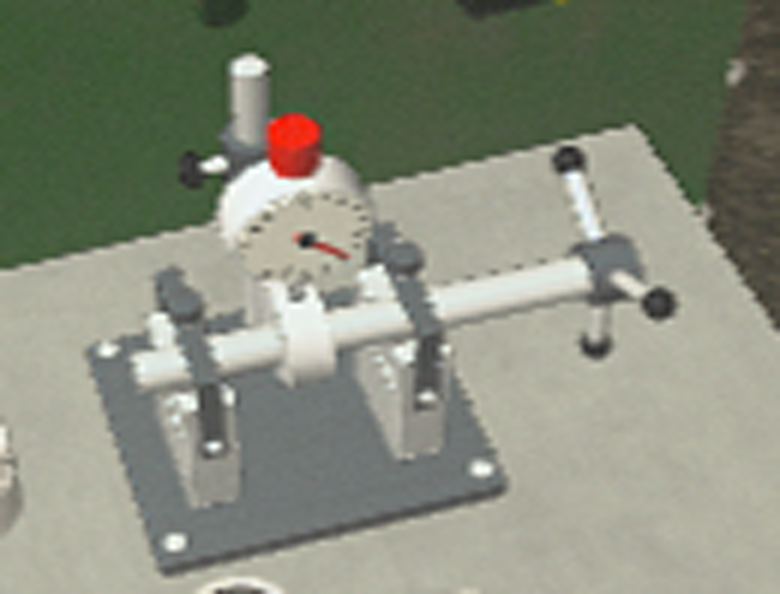

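```bash
cat > fitd.py <<'E'
from push import *
from scipy.optimize import curve_fit
def prof(t,t0,r0): 
    e=.005;R_=.032; u=t-t0
    return r0+1e3*(e*np.cos(u)+np.sqrt(R_**2-(e*np.sin(u))**2)-R_-e)   # r0 = reading at max
def angle_img(d,guess,rng=.5,mask=None):
    g=d["color"].astype(np.float32).max(2); g=cv2.GaussianBlur(g,(0,0),.7)
    best=[]
    th=np.arange(guess-rng,guess+rng,.01)
    for t in th:
        sc=0
        for k in range(3):
            if mask is not None and k in mask: continue
            a=t+k*2*np.pi/3
            c=C+[-.06*np.sin(a),0,.06*np.cos(a)]
            # disc samples in image
            p=proj(d,L2W(c))[0]; 
            oo=np.array([(i,j) for i in np.arange(-3,3.1,.5) for j in np.arange(-3,3.1,.5) if i*i+j*j<=6],np.float32)
            s=cv2.remap(g,(p+oo)[:,0].astype(np.float32),(p+oo)[:,1].astype(np.float32),cv2.INTER_LINEAR)
            sc+=s.mean()
        best.append(sc)
    best=np.array(best);i=best.argmin();return th[i],best[i]
E
python3 - <<'E'
from fitd import *
for n,gs in(("s0",.13),("t9",1.03)):
    d=dict(np.load(f"pics/p_{n}.npz")); print(n,angle_img(d,gs))
X=[.0146,.0079,.0021,-.0042,-.0101,-.0161,-.0214,-.0256]
r=np.array([2.62,3.09,3.88,4.65,5.33,5.95,6.36,6.6])
for dx in(.007,.008,.009):
    t=np.array([phi_of(x-dx) for x in X])
    for lo in (0,2):
        p,cv=curve_fit(prof,t[lo:],r[lo:],[1.7,8.5]); print(dx,p,np.sqrt(np.diag(cv)),(r-prof(t,*p)).round(2))
E
```

```text
s0 (np.float64(0.16000000000000048), np.float32(290.66885))
t9 (np.float64(1.0100000000000005), np.float32(276.5241))
0.007 [1.40474468 6.78194216] [0.08720132 0.3357357 ] [ 0.36  0.13 -0.17 -0.34 -0.27 -0.06  0.12  0.23]
0.007 [1.63218063 7.53612322] [0.08637253 0.35549121] [ 0.75  0.53  0.18 -0.1  -0.15 -0.05  0.03  0.08]
0.008 [1.44992699 6.8530437 ] [0.09939391 0.3882252 ] [ 0.43  0.09 -0.2  -0.35 -0.27 -0.05  0.12  0.23]
0.008 [1.72087334 7.80591121] [0.09475203 0.40740776] [ 0.83  0.5   0.17 -0.09 -0.13 -0.04  0.03  0.07]
0.009 [1.49796781 6.93954365] [0.11459131 0.45499618] [ 0.51  0.04 -0.23 -0.36 -0.26 -0.04  0.12  0.23]
0.009 [1.82838731 8.17670253] [0.11032333 0.49727197] [ 0.9   0.47  0.16 -0.08 -0.12 -0.04  0.03  0.05]
```

```bash
python3 - <<'E'
from fitd import *
arm.movel(L2W([.083,-.15,.117]),max_speed=.2)
th=[];rr=[]
for i,x in enumerate([.066,.060,.054,.048,.042,.036,.030,.024,.018,.012]):
    hit=arm.movel(L2W([x,-.15,.117]),max_speed=.04,threshold=15)
    r=read(f"u{i}"); 
    d=dict(np.load(f"pics/p_u{i}.npz")); t=phi_of(x-.008,.022)+2*np.pi/3; ti=angle_img(d,t,.4,mask=[1])[0]
    print(hit,"theta",round(t,3),round(ti,3))
    rr.append(r)
    if max(rr)-r>1.0: break
d=vision.read_camera("scene");cv2.imwrite("pics/scene6.png",cv2.resize(d["color"][150:260,210:340,::-1],None,fx=6,fy=5.4,interpolation=2))
E
```

```text
u0 18.09 [ 0.0714 -0.1501  0.1204] [ 7.7 -2.4  4.1] dial 6.73 65164
False theta 1.109 1.049
u1 18.44 [ 0.07   -0.15    0.1225] [12.9 -4.4  6.8] dial 6.95 64147
False theta 1.271 1.081
u2 18.79 [ 0.0684 -0.1501  0.1246] [17.2 -6.1 11.5] dial 7.02 48925
False theta 1.409 1.119
u3 19.14 [ 0.0667 -0.15    0.1268] [22.  -8.3 15.9] dial 7.21 51244
False theta 1.532 1.162
u4 19.49 [ 0.065 -0.15   0.129] [26.5 -8.6 20.5] dial 7.33 51848
False theta 1.646 1.246
u5 19.84 [ 0.063  -0.15    0.1311] [ 30.3 -10.3  26.1] dial 7.53 55621
False theta 1.755 1.355
u6 20.19 [ 0.061  -0.1501  0.1332] [ 34.4 -10.3  31.2] dial 7.58 44476
False theta 1.859 1.459
u7 20.54 [ 0.0587 -0.1501  0.1354] [ 37.1 -11.4  37.2] dial 7.61 60111
False theta 1.961 1.561
u8 20.89 [ 0.0564 -0.1501  0.1374] [ 39.2 -11.7  44.2] dial 7.74 50512
False theta 2.061 1.661
u9 21.24 [ 0.0538 -0.1501  0.1395] [ 41.6 -11.8  51.2] dial 7.84 44863
False theta 2.161 1.761
```

View pics/scene6.png

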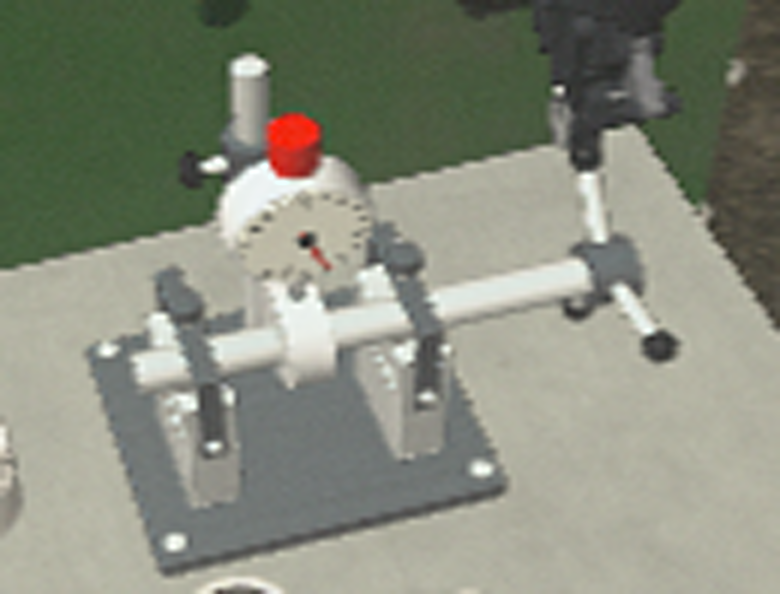

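```bash
python3 - <<'E'
from fitd import *
arm.movel(L2W([.085,-.15,.19]),max_speed=.15)
read("v0")
d=dict(np.load("pics/p_v0.npz"));print(angle_img(d,1.25,.5))
arm.movel(L2W([.06,-.15,.22]),max_speed=.2)
arm.movel(L2W([-.047,-.15,.22]),max_speed=.25)
arm.movel(L2W([-.047,-.15,.15]),max_speed=.2)
r=read("v1")
d=dict(np.load("pics/p_v1.npz"));print(angle_img(d,1.25,.5),angle_img(d,1.25,.5,[0]))
cv2.imwrite("pics/scene7.png",cv2.resize(d["color"][150:260,210:340,::-1],None,fx=6,fy=5.4,interpolation=2))
E
```

```text
v0 22.18 [ 0.0835 -0.1501  0.1893] [-0.9  0.1 -0.4] dial 8.18 48919
(np.float64(1.5400000000000007), np.float32(324.8698))
v1 23.65 [-0.046  -0.1496  0.1498] [ 0.4  0.4 -0.8] dial 8.15 51261
(np.float64(1.5400000000000007), np.float32(334.78812)) (np.float64(1.5000000000000007), np.float32(241.46216))
```

View pics/scene7.png

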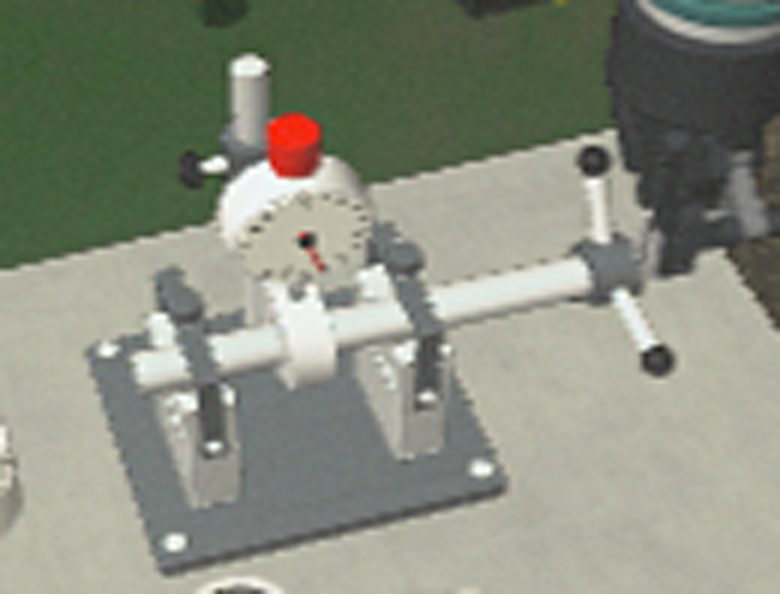

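```bash
python3 - <<'E'
from fitd import *
from scipy.optimize import minimize_scalar
d=dict(np.load("pics/p_v1.npz"))
b=lambda a:proj(d,L2W(C+[-.06*np.sin(a),0,.06*np.cos(a)]))[0]
print([ (round(t,1),b(t).round(1),b(t+4*np.pi/3).round(1)) for t in (1.3,1.4,1.5,1.6)])
arm.movel(L2W([-.045,-.15,.112]),max_speed=.1)
read("w0"); rr=[]
for i,z in enumerate(np.arange(.108,.0795,-.003)):
    hit=arm.movel(L2W([-.045,-.15,z]),max_speed=.03,threshold=12)
    r=read(f"w{i+1}"); rr.append(r)
    d=dict(np.load(f"pics/p_w{i+1}.npz")); print(hit,angle_img(d,1.7,.6,[0]))
    if max(rr)-r>.8: break
cv2.imwrite("pics/scene8.png",cv2.resize(d["color"][150:260,210:340,::-1],None,fx=6,fy=5.4,interpolation=2))
E
```

```text
[(1.3, array([319.7, 211.7]), array([306.2, 178.6])), (1.4, array([319.6, 213.4]), array([306.9, 178.7])), (1.5, array([319.5, 215. ]), array([307.7, 179. ])), (1.6, array([319.2, 216.4]), array([308.6, 179.5]))]
w0 24.23 [-0.0446 -0.15    0.1125] [-0.2 -0.2  1.4] dial 8.18 49951
w1 24.57 [-0.045  -0.15    0.1081] [-0.4  0.  -0.1] dial 8.18 51261
False (np.float64(1.5000000000000004), np.float32(238.0495))
w2 24.87 [-0.0452 -0.15    0.1048] [ 0.1  0.8 -0.1] dial 8.17 50327
False (np.float64(1.5000000000000004), np.float32(237.16548))
w3 25.17 [-0.0452 -0.15    0.1018] [ 0.1 -0.1  0.9] dial 8.17 50000
False (np.float64(1.5000000000000004), np.float32(236.98528))
w4 25.47 [-0.0452 -0.15    0.0988] [ 0.1 -0.3 -0. ] dial 8.16 50285
False (np.float64(1.5000000000000004), np.float32(235.6912))
w5 25.77 [-0.045  -0.15    0.0959] [-0.1  0.3 -0.1] dial 8.17 39116
False (np.float64(1.9900000000000009), np.float32(239.24033))
w6 26.07 [-0.045  -0.15    0.0928] [0.  0.7 0.3] dial 8.17 37396
False (np.float64(1.9900000000000009), np.float32(237.4483))
w7 26.37 [-0.0451 -0.15    0.0898] [ 0.1 -0.2  0.2] dial 8.17 39700
False (np.float64(1.9600000000000009), np.float32(217.54028))
w8 26.67 [-0.0452 -0.15    0.0868] [0.4 0.4 0.6] dial 8.2 39569
False (np.float64(1.9800000000000009), np.float32(198.38306))
w9 26.97 [-0.0447 -0.15    0.0853] [-3.4  1.1 13.1] dial 8.18 53282
False (np.float64(1.9900000000000009), np.float32(199.69316))
w10 27.27 [-0.0448 -0.1501  0.0846] [-9.7  5.3 33.1] dial 8.1 61835
False (np.float64(1.9900000000000009), np.float32(201.46559))
```

View pics/scene8.png

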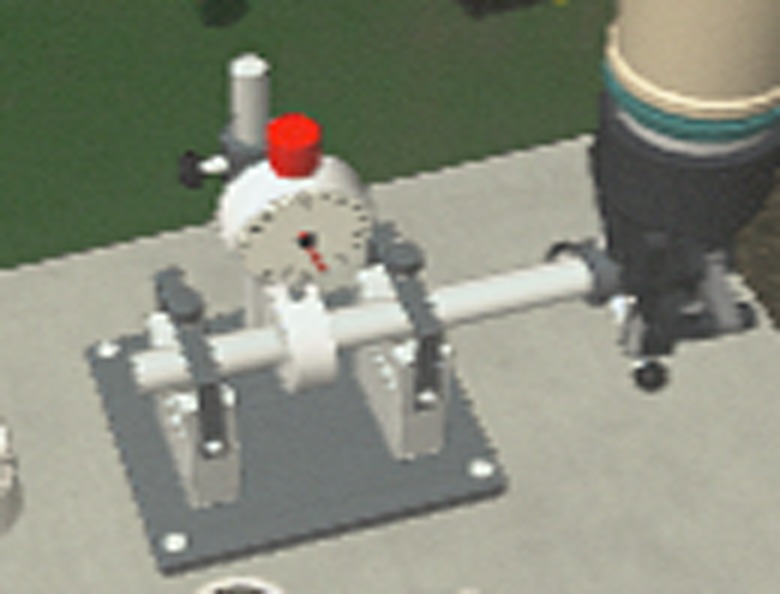

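```bash
python3 - <<'E'
from fitd import *
arm.movel(L2W([-.047,-.15,.15]),max_speed=.15)
arm.movel(L2W([-.05,-.15,.25]),max_speed=.25)
r=read("x0")
s=sensors.sense();d=vision.read_camera("wrist");np.savez("pics/wx0.npz",TT=toolT(s),**d);cv2.imwrite("pics/wx0.png",d["color"][:,:,::-1])
d=dict(np.load("pics/p_x0.npz"));print(angle_img(d,1.6,.6),angle_img(d,1.6,.6,[0]))
cv2.imwrite("pics/scene9.png",cv2.resize(d["color"][150:260,210:340,::-1],None,fx=6,fy=5.4,interpolation=2))
cv2.imwrite("pics/cap9.png",cv2.resize(d["color"][165:235,290:340,::-1],None,fx=11,fy=8.5,interpolation=2))
E
```

```text
x0 28.48 [-0.0505 -0.15    0.2492] [ 0.2 -0.2  0.7] dial 8.17 52701
(np.float64(1.9500000000000008), np.float32(323.69922)) (np.float64(1.9500000000000008), np.float32(231.96315))
```

View pics/scene9.png

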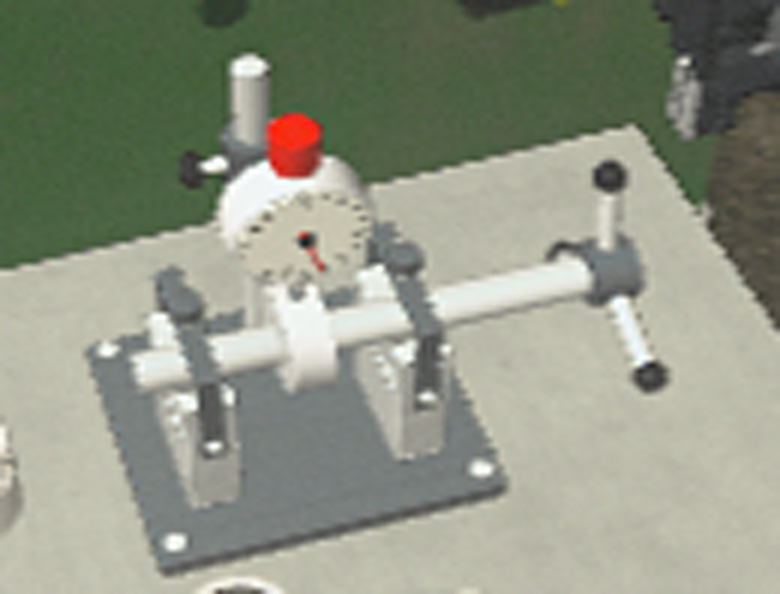

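View pics/wx0.png

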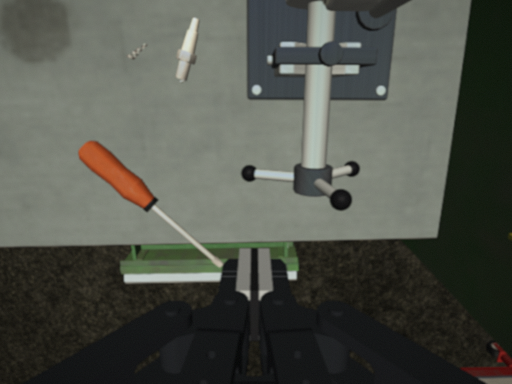

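```bash
python3 - <<'E'
from fitd import *
from scipy.optimize import least_squares
def ballP(t,k,dy=0,dx=0): 
    a=t+k*2*np.pi/3; return L2W(C+[dx-.06*np.sin(a),dy,.06*np.cos(a)])
d=dict(np.load("pics/wx0.npz"));T=d["TT"]@d["hand_eye"]
ob=np.array([(249,173),(341,199),(352,168)])
f=lambda p:(np.array([proj(d,ballP(p[0],k,p[2],p[1]),T)[0] for k in(0,2,1)])-ob).ravel()
s=least_squares(f,[1.8,0,0],x_scale=[1,.01,.01]);print("wrist",s.x,s.fun.round(1))
def scene(n,pts,ks):
    d=dict(np.load(f"pics/p_{n}.npz")); ob=np.array([(210+(x+.5)/6-.5,150+(y+.5)/5.4-.5) for x,y in pts])
    f=lambda p:np.r_[(np.array([proj(d,ballP(p[0],k,p[2],p[1]))[0] for k in ks])-ob).ravel(),p[1:]/.003]
    s=least_squares(f,[1.6,0,0],x_scale=[1,.01,.01]);print(n,s.x,s.fun.round(1))
scene("x0",[(649,375),(610,176)],(0,2))
scene("v1",[(657,358),(593,160)],(0,2))
scene("t9",[(658,302),(568,159),(596,346)],(0,2,1))
# all dial values in 1-frame
E
```

```text
wrist [ 1.90635360e+00 -2.36722847e-04  1.33881066e-03] [ 0.2 -0.3  0.   0.1 -0.2  0.1]
x0 [ 1.90131126e+00  6.33015517e-04 -5.89293448e-05] [ 0.1  0.2 -0.1  0.   0.2 -0. ]
v1 [1.57656255e+00 4.08717990e-04 1.46993338e-05] [ 0.1  0.1 -0.1  0.1  0.1  0. ]
t9 [ 9.99517586e-01  6.32416805e-04 -1.22006289e-04] [ 0.1 -0.   0.   0.4 -0.  -0.2  0.2 -0. ]
```

```bash
python3 - <<'E'
from fitd import *
t=np.array([.132,1.0,1.577,1.905]);r=np.array([2.40,6.60,8.16,8.17])
p,cv=curve_fit(prof,t,r,[1.7,8.5]);print(p,np.sqrt(np.diag(cv)),(r-prof(t,*p)).round(2))
ims=[]
for n in("s0","t9","v1","x0"):
    im=dialpx(dict(np.load(f"pics/p_{n}.npz")),HZ); ims.append(im[:,:,::-1]); print(n,needle(im))
cv2.imwrite("pics/dials.png",cv2.resize(np.hstack(ims),None,fx=.66,fy=.66))
E
```

```text
[1.78680225 8.24314846] [0.01082633 0.03489177] [-0.03  0.02  0.04 -0.03]
s0 (np.float64(0.8341748554960416), (np.float64(151.35981308411215), np.float64(177.23598130841123)), np.float64(124914.0))
t9 (np.float64(2.31092267909147), (np.float64(152.55672268907563), np.float64(176.80252100840337)), np.float64(70665.0))
v1 (np.float64(2.8533814622437492), (np.float64(152.09925558312656), np.float64(178.74937965260546)), np.float64(51261.0))
x0 (np.float64(2.8589036010372033), (np.float64(152.20165745856355), np.float64(178.41160220994476)), np.float64(52701.0))
```

View pics/dials.png

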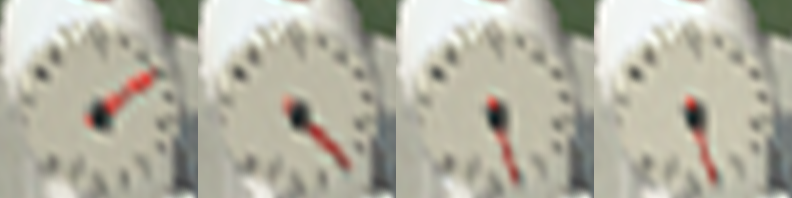

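```bash
python3 - <<'E'
from fitd import *
arm.movel(L2W([.04,-.15,.22]),max_speed=.25)
arm.movel(L2W([.04,-.15,.12]),max_speed=.2)
read("y0")
for i,x in enumerate([.016,.010,.004,0,-.003,-.006]):
    hit=arm.movel(L2W([x,-.15,.120]),max_speed=.05,threshold=15)
    r=read(f"y{i+1}"); print(hit)
    if r<6.6: break
arm.movel(L2W([x+.01,-.15,.125]),max_speed=.1)
arm.movel(L2W([x,-.15,.25]),max_speed=.25)
arm.movel(L2W([-.05,-.15,.25]),max_speed=.2)
r=read("y9")
s=sensors.sense();d=vision.read_camera("wrist");np.savez("pics/wy9.npz",TT=toolT(s),**d);cv2.imwrite("pics/wy9.png",d["color"][:,:,::-1])
E
```

```text
y0 29.76 [ 0.0394 -0.1503  0.1203] [-0.8 -0.1  0.1] dial 8.19 37311
y1 30.44 [ 0.0164 -0.1502  0.1216] [-0.3  0.   6.7] dial 7.58 59965
False
y2 30.76 [ 0.0097 -0.1501  0.1204] [ 1.4 -0.7  0.3] dial 7.26 49214
False
y3 31.07 [ 0.0034 -0.15    0.1197] [1.3 0.3 1.2] dial 6.59 68205
False
y9 32.45 [-0.0513 -0.15    0.2486] [ 1.1 -0.3  1.3] dial 6.56 74996
```

View pics/wy9.png

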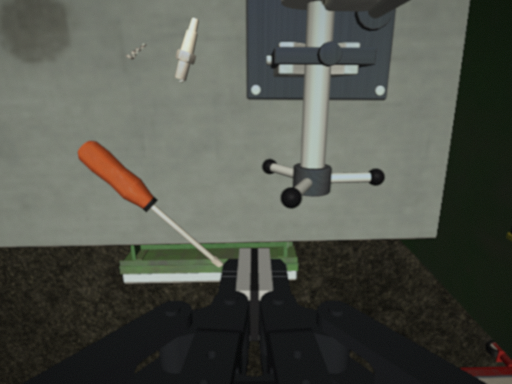

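```bash
cat >> fitd.py <<'E'
from scipy.optimize import least_squares
def ballP(t,k,dy=0,dx=0): 
    a=t+k*2*np.pi/3; return L2W(C+[dx-.06*np.sin(a),dy,.06*np.cos(a)])
def wang(d,ob,g):
    T=d["TT"]@d["hand_eye"]; ob=np.array(ob)
    f=lambda p:(np.array([proj(d,ballP(p[0],k,p[2],p[1]),T)[0] for k in(0,2,1)])-ob).ravel()
    s=least_squares(f,[g,0,0],x_scale=[1,.01,.01]);print("wrist",s.x,s.fun.round(1)); return s.x[0]
E
python3 - <<'E'
from fitd import *
t=wang(dict(np.load("pics/wy9.npz")),[(270,167),(291,198),(377,177)],2.5)
T=np.array([.132,1.0,1.577,1.905,t]);r=np.array([2.40,6.60,8.16,8.17,6.56])
p,cv=curve_fit(prof,T,r,[1.7,8.5]);print(p,np.sqrt(np.diag(cv)),(r-prof(T,*p)).round(2))
print((t+1.0)/2)
E
```

```text
wrist [2.51363177e+00 6.02321656e-04 5.35468230e-04] [ 0.3 -0.4  0.1  0.1 -0.4  0.2]
[1.76284478 8.16772763] [0.01276976 0.04254832] [-0.08  0.    0.09  0.06 -0.08]
1.7568158837314964
```

```bash
python3 - <<'E'
from fitd import *
arm.movel(L2W([-.06,-.15,.22]),max_speed=.2)
arm.movel(L2W([-.06,-.15,.12]),max_speed=.2)
read("q0")
for i,x in enumerate([-.03,-.02,-.013,-.008]):
    hit=arm.movel(L2W([x,-.15,.120]),max_speed=.05,threshold=15)
    r=read(f"q{i+1}")
d=dict(np.load("pics/p_q4.npz"))
cv2.imwrite("pics/scene10.png",cv2.resize(d["color"][150:260,210:340,::-1],None,fx=6,fy=5.4,interpolation=2))
E
```

```text
q0 33.51 [-0.0586 -0.15    0.121 ] [-0.6  0.1 -0.1] dial 6.56 69380
q1 34.1 [-0.0328 -0.1503  0.1209] [ 0.5 -0.7  4.9] dial 7.46 56705
q2 34.38 [-0.0291 -0.1502  0.1215] [1.6 0.3 4.4] dial 7.54 59534
q3 34.7 [-0.0238 -0.1502  0.122 ] [ 1.4 -0.5  3. ] dial 7.84 46309
q4 35.28 [-0.0083 -0.1498  0.1195] [0.6 0.  0.4] dial 8.16 38997
```

View pics/scene10.png

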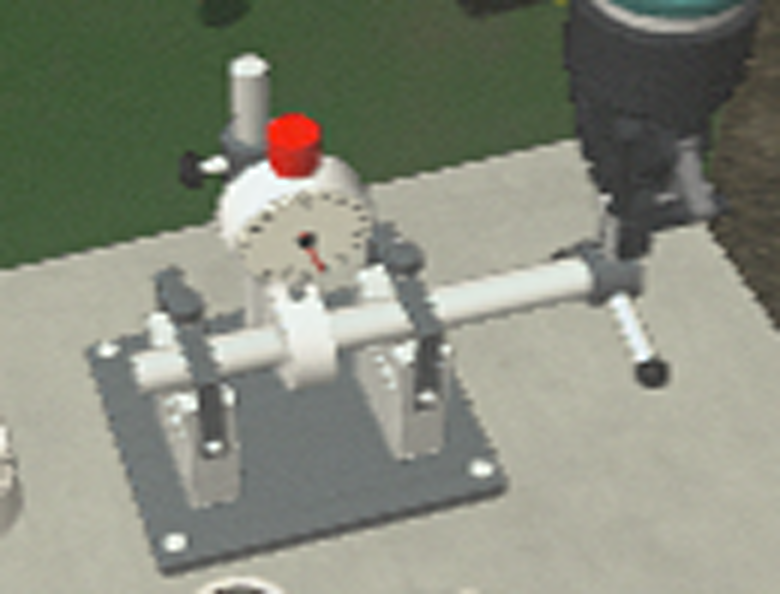

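```bash
python3 - <<'E'
from fitd import *
arm.movel(L2W([-.0054,-.15,.120]),max_speed=.02); read("q5")
arm.movel(L2W([-.02,-.15,.125]),max_speed=.1)
arm.movel(L2W([-.05,-.15,.25]),max_speed=.25)
read("q9")
s=sensors.sense();d=vision.read_camera("wrist");np.savez("pics/wq9.npz",TT=toolT(s),**d);cv2.imwrite("pics/wq9.png",d["color"][:,:,::-1])
d=dict(np.load("pics/p_q9.npz"))
cv2.imwrite("pics/scene11.png",cv2.resize(d["color"][150:260,210:340,::-1],None,fx=6,fy=5.4,interpolation=2))
E
```

```text
q5 35.62 [-0.0063 -0.15    0.1196] [-2.8  0.1 -1.2] dial 8.15 36441
q9 36.64 [-0.0501 -0.15    0.2493] [-1.1  0.4 -0.2] dial 8.15 41637
```

View pics/wq9.png

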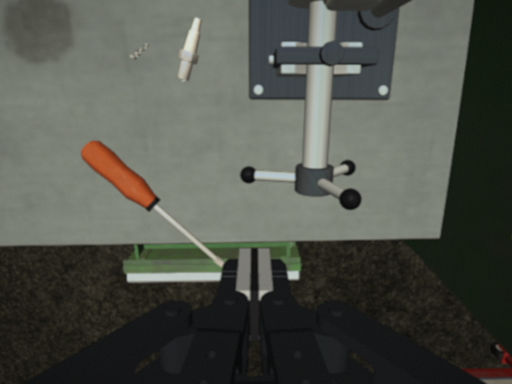

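View pics/scene11.png

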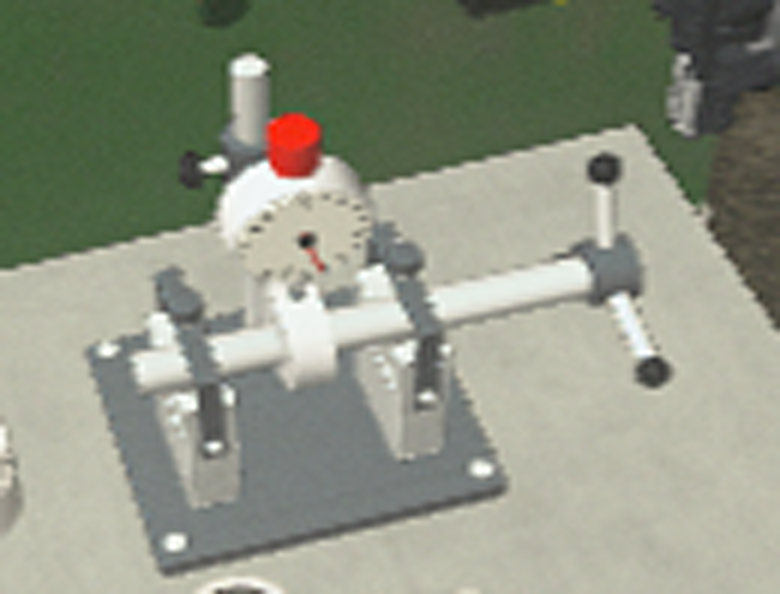

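```bash
python3 - <<'E'
from fitd import *
t=wang(dict(np.load("pics/wq9.npz")),[(248,174.5),(350,199),(348,167.5)],1.8)
E
```

```text
wrist [ 1.79750969e+00 -3.26203655e-04  1.04338194e-03] [ 0.4  0.1 -0.1  0.  -0.2 -0.1]
```

```bash
python3 - <<'E'
from fitd import *
arm.movel(L2W([-.05,-.15,.22]),max_speed=.25)
arm.movel(L2W([-.045,-.15,.12]),max_speed=.2)
arm.movel(L2W([-.015,-.15,.12]),max_speed=.08)
arm.movel(L2W([-.0045,-.15,.120]),max_speed=.02); read("r5")
arm.movel(L2W([-.02,-.15,.125]),max_speed=.1)
arm.movel(L2W([-.05,-.15,.25]),max_speed=.25)
read("r9")
s=sensors.sense();d=vision.read_camera("wrist");np.savez("pics/wr9.npz",TT=toolT(s),**d);cv2.imwrite("pics/wr9.png",d["color"][:,:,::-1])
d=dict(np.load("pics/p_r9.npz"));cv2.imwrite("pics/scene12.png",d["color"][:,:,::-1])
E
```

```text
r5 38.86 [-0.0052 -0.1501  0.1198] [-2.7  0.5  1. ] dial 8.17 36454
r9 39.89 [-0.0501 -0.1499  0.2493] [ 0.  -0.6 -0.9] dial 8.16 41428
```

View pics/wr9.png

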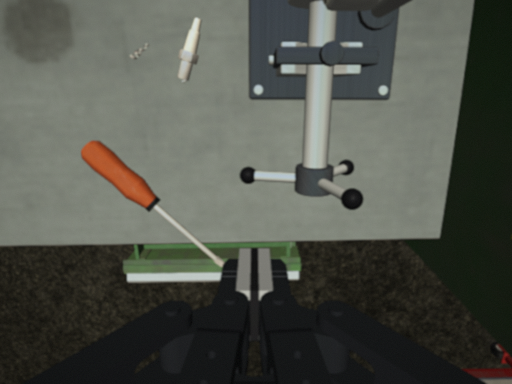

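View pics/scene12.png

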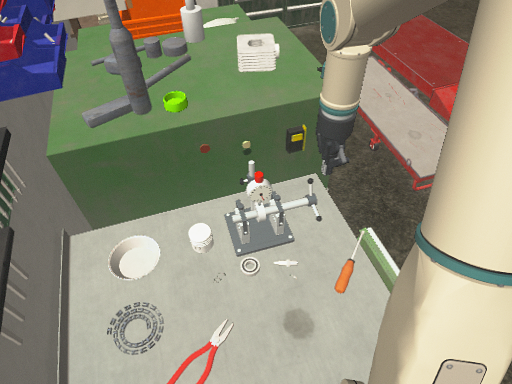

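```bash
python3 - <<'E'
from fitd import *
t=wang(dict(np.load("pics/wr9.npz")),[(248,175),(352,199),(346,167.5)],1.8)
a=cv2.imread("pics/scene0.png").astype(int);b=cv2.imread("pics/scene12.png").astype(int)
for n,(x0,x1,y0,y1) in dict(piston=(185,216,220,255),bearing=(238,262,255,277),plug=(270,300,256,280)).items(): print(n,abs(a-b)[y0:y1,x0:x1].mean())
from rig import workorder
workorder.job_done()
E
```

```text
wrist [ 1.76753861e+00 -3.30318236e-04  8.66472291e-04] [-0.1  0.2 -0.   0.   0.1 -0.3]
piston 1.1053763440860216
bearing 1.6073232323232323
plug 1.5537037037037038
the job is handed in; nothing more can be done
```

I set the indicator and turned the shaft to its high spot, then handed the job in at about 40 s of the 72 s allowed.

**Indicator:** I pressed the knob down with the shut fingers until the dial read about 2.4 mm, and it held that reading after I let go. The peak reading is about 8.2 mm, well short of the 16 mm stroke.

**Finding the high spot:** I pushed the spokes through the peak to both sides, from 0.13 to 2.51 rad. The dial reads almost flat close to the peak, so I located it by fitting the whole sweep. The fit put the peak at 1.763 ± 0.013 rad, and the midpoint between two equal readings of about 6.6 mm, one each side, gave 1.757 rad.

**Final check:** The wrist camera measures the shaft at 1.768 rad with the dial at about 8.16 mm. The arm is clear of everything. The piston, bearing and spark plug look the same in the first and last scene pictures.

**What went wrong:** Two pushes bound up before I backed off and pushed another way.
- **Fingertip on a ball:** the fingertip pressed almost straight in on one ball, and the wrist force rose to about 67 N.
- **Push from above:** the gripper probably touched the upper ball during this push, at about 35 N. That is close to the 40 N limit if it was the gripper's body.

Neither showed any effect on the indicator head's position or the loose parts.

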